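Clamp a resin sample block in the stage by its travelling feed knob

ROBOT

A 6-joint arm with a two-finger parallel gripper is mounted at the origin on the work surface. World frame = base frame: x ahead of the robot, y to its left, z up, the work surface at z = 0. Lengths are in mm, angles in rad, forces in N, time in s.
With the tool pointing down it reaches from about 400 to 925 mm from the base axis. Payload 12.5 kg.
Tool frame: the origin (TCP) lies midway between the tips of the shut fingers; the grasp point (between the pads) lies 19 mm behind it; y points along the fingers, x is the direction in which the jaws open and shut, and the axes are right-handed (so a half turn about y gives the same grasp; the last joint's range is limited). The gripper opens to 95 mm and grips with 3 to 60 N. Pads are 20 mm wide; open, the fingers measure 119 mm over their backs; the gripper's body (75 mm by 180 mm) begins 59 mm behind the grasp point.
Start: joints at [-1.299, 0.491, 1.559, -0, 1.092, -0.106], TCP at [230.572, -580.933, 214.661] pointing down, gripper open.
Joint ranges: [-3.1, 3.1], [-0.84, 2.19], [0.05, 2.79], [-1.13, 4.28], [0.06, 2.93], [-2.69, 2.69]. Speed limits (rad/s): [2.22, 2.22, 2.79, 3.14, 3.14, 3.14].

INTERFACE

Orientations are given as [roll, pitch, yaw] about the fixed x, y, z axes, in that order (R = Rz(yaw) Ry(pitch) Rx(roll)).
In Python, from cell import env, vision, job gives the robot as it stands.
- The arm moves only by the shell command python3 -m crank 'ROWS' [OPENING]. ROWS is JSON, a list of rows, each a list of 6 numbers: the shift along the tool's x, y, z in mm, then the turn, a rotation vector about the tool's x, y, z in degrees. In form: [[x, y, z, rx, ry, rz], ...]. A call has 1 to 5 rows; each row is the pose to reach, as a shift and turn from the pose measured when the call began, along the tool's axes at that moment; what a row does not reach only later rows make up. A row lasts 1/10 s, in which the tool goes at most 50 mm and 8.59 degrees, less where a joint would pass 70% of its speed; a pose out of reach is approached as far as the arm can. A call with a gripper value outside its range is refused whole. OPENING is the opening, from 0 (shut) to 1 (fully open), set as the call begins (- or left out, the last holds). The fingers move at their own pace and stop on an object; the grip force is fixed at half the most. Time passes only in rows, so rows that repeat a pose let the fingers close. It gives the time, the measured TCP pose, the force and the opening at its end, in the units of the state.
- env.state(): the state, without advancing time (a new reading comes with each control period).
- vision.read_camera(name): name is "side" or "top" or "wrist"; returns (picture, depth): 400x640x3 uint8, blue, green, red; 400x640 float32, mm along the optical axis (not along the pixel's ray), 0 where there is no reading.
- vision.calibration(name): a dict with "vertical_fov" (degrees; the focal length in pixels is half the picture's height over the tangent of half this angle, whatever the lens; pixels are square), "cx", "cy" (the principal point, pixels), "dist" ([k1, k2, p1, p2, k3] as OpenCV has them; the pictures are not rectified), "pose" (4x4, takes a point from camera to world coordinates). Camera axes: x right, y down, z forward; pixel columns grow to the right and rows downward; lengths in mm; the calibration is good to about 2 mm. A picture is of the moment at which its call begins: read the wrist's pose just before it. calibration takes no time and is no camera call; for the wrist camera it gives the pose at the moment of the call.
- job.job_done(): hands the job in, once; it reports no verdict.
The state is a dict: "t": time; "joints": joint angles; "qvel": joint speeds; "tau": joint torques, N m; "eef_pos": TCP position; "tcp_rot": TCP orientation; "ft_force": force on the tool from outside, world axes, zero at the start; "moment": the same for the moment, N m; "opening": opening from 0.0 (shut) to 1.0 (fully open).
Only numpy, scipy, OpenCV 4.12 (cv2) and the standard library are available. Lean on these libraries where they do the work, as an engineer would, in place of code of your own. Each camera call takes 0.05 s, during which the arm holds its last target.

TASK

Stand the loose resin sample block upright on the bed between the open jaws of the clamping stage, midway along the jaws with its broad sides facing them, and let go of it. Then turn the stage's feed knob clockwise, letting your hand travel along with the carriage it sits on, until the block is nipped between both jaws with a squeeze of about 10 N (it is loose below 4 N and cracks above 25 N), and let go of the knob. Drive the carriage only by the knob, not by pushing its plate or jaw, and leave the other things on the bench where they are.

Things in the scene. Friction and masses are not known exactly. Their poses are not given: they have to be found in the camera images.
- sample_center (a point): Centre (half-way up) of the loose resin sample block: a plain amber-brown block with a short dark line on top along its length, 46 mm long (its x), 30 mm thick (its y) and 50 mm tall (its z), about 110 g; it stands upright on the table, left or right of the stage. Its broad sides (46 x 50 mm) look along its y.
- clamp_stage: Clamping stage fixed to the table: dark steel base 110 (its x) by 250 mm (y: -137 to +113), 16 mm thick; origin on the table. The slide runs along y. At +y the fixed jaw, its black rubber pad facing -y at y = 75 mm, give or take 3 (its setting differs: find it by feel); before it the bed, top 30 mm above the table, y = 18 to 75 mm, 70 mm wide; from -y the carriage. Jaws 44 mm wide at x = 0, up to 54 mm high.
- carriage (a joint): Travel of the carriage towards the fixed jaw (m), 0 to 0.036: at 0 the jaws are 53 mm apart, give or take 3, so the block is nipped near 0.023 give or take 0.003. Carriage, moving jaw and knob go 10 mm along the stage's +y per rad of clockwise turn. The fixed jaw's pad is sprung: about 10 N per mm. The carriage stays where it is left and keeps a squeeze of up to 11 N.
- saddle: The moving part that carries the knob: black plate 84 x 95 mm (top 38.5 mm above the table) with the moving steel jaw at its +y end; origin at the middle of the moving jaw's gripping face at bed height: stage x = 0, y = 22 mm + travel, 30 mm above the table. Axes as the stage's; the face looks to +y. Not to be pushed by hand.
- feed_knob: Feed knob on the carriage, axis upright; origin on the axis at the knob's underside: stage x = 0, y = -57 mm + travel, 42 mm above the table. Round skirt 48 mm across, 8 mm high; on it an upright grip bar 46 mm long (knob's x), 14 mm thick (its y), top 40 mm above the origin. Turned clockwise from above by q rad, its x axis lies at -q from the stage's x. q starts at 0 to 0.3, at most 3.6.
- knob_grip (a point): Point on the knob's axis in the grip bar, 30 mm above the knob's origin: pinch the bar here from above, across its 14 mm. The hand's torque on the knob divided by 0.01 m, plus its push on the knob along the stage's +y, stays level (within 11 N of friction either way) while the carriage runs free; once the block is nipped it rises above that level by about the squeeze.
- jar: Bystander: round amber jar with a white cap, 52 mm across, 60 mm tall, on the other side of the stage from the block; origin under its middle.
- flask: Bystander: conical glass flask, 74 mm across, 120 mm tall; origin under its middle.
- petri_dish: Bystander: clear flat dish, 94 mm across, 18 mm tall; origin under its middle.
- beaker: Bystander: glass beaker, 70 mm across, 85 mm tall; origin under its middle.
- forceps: Bystander: steel forceps lying on the bench, 125 mm long, 7 mm high; origin at the middle.
- pipette: Bystander: white and blue pipette lying on the bench, 250 mm long, 22 mm high; origin near its middle.
Mind the look-alikes: they are no part of the job. What is shaped like the part that bears sample_center but green is not meant.

How it is judged (in metres and radians):
On the way, in this order (a step that is already met when the one before it is completed fails the run):
1. the block stands upright on the bed between the jaws, let go (x of sample_center in the frame of clamp_stage between -0.01 and 0.01 m and z of sample_center in the frame of clamp_stage between 0.052 and 0.059 m and angle between sample_center's own z axis and vertical below 0.08 rad and y of sample_center in the frame of clamp_stage between 0.035 and 0.065 m and contact force between the fingers and sample below 0.1 N), for 0.2 s.
2. with the hand on the knob, the block is nipped between the jaws (contact force between the fingers and feed_knob above 0.5 N and contact force between sample and saddle above 4 N), for 0.1 s.
At the end, for the whole second after the job is handed in: The block stands upright (within 0.08 rad) on the bed, square to the jaws (within 0.06 rad) and against the fixed jaw, midway along it within 10 mm, squeezed between the jaws with 4 to 25 N with nothing else holding it, and at rest (x of sample_center in the frame of clamp_stage between -0.01 and 0.01 m and z of sample_center in the frame of clamp_stage between 0.052 and 0.059 m and angle between sample_center's own z axis and vertical below 0.08 rad and y of sample_center in the frame of clamp_stage between 0.055 and 0.068 m and angle between the x axis of sample_center and the x axis of clamp_stage, either way round below 0.06 rad and contact force between sample and saddle between 4 and 25 N and linear speed of sample below 0.01 m/s); the robot touches nothing.
It fails at once if the hand or arm pushes the carriage itself (plate or jaw, not the knob) with more than 8 N (contact force between any of the fingers, the arm and saddle above 8 N).
It fails at once if the block is squeezed between the jaws with more than 25 N (contact force between sample and saddle above 25 N).
It fails at once if a bystander is moved by more than 30 mm (distance of any of jar, flask, petri_dish, beaker, forceps, pipette from where it was at the start of the episode above 0.03 m).
It also fails if it takes over 72 s, if anything falls off the work surface, if the arm or the gripper's body presses on something with over 40 N, if the wrist force passes 120 N, or if a joint passes its speed limit or range.

## Working session

There is one attempt and no reset: what is moved stays moved. The work goes in short steps, Python scripts to look and compute and a shell command to move; the robot and the scene stay as the last step left them, time stands still between calls to the robot, and variables do not carry over. Pictures are saved under pics/ and viewed, and the job is handed in when it is done.

```bash
ls; mkdir -p pics; python3 - <<'E'
from cell import env, vision, job
import cv2
print(env.state())
for n in ["side","top","wrist"]:
    c=vision.calibration(n); print(n,c)
    p,d=vision.read_camera(n); cv2.imwrite(f"pics/{n}0.png",p)
    import numpy as np; np.save(f"pics/{n}0.npy",d)
E
```

```text
pics
{'t': 0.0, 'joints': array([-1.29860927e+00,  4.91579749e-01,  1.55946164e+00, -1.43371674e-05,
        1.09167332e+00, -1.05594786e-01]), 'qvel': array([-1.24833535e-03, -8.45040380e-04, -3.63883832e-04, -6.37581776e-04,
        7.02094539e-05, -6.30799331e-04]), 'tau': array([ 5.52676120e-04, -6.12654805e+01, -2.58188617e+01,  6.92570116e-02,
        4.82027710e-02, -9.38923426e-05]), 'eef_pos': array([ 230.49251987, -580.68461499,  214.04500145]), 'tcp_rot': array([-1.57069071e+00,  1.11714641e-03, -1.19300781e+00]), 'ft_force': array([ 0.07652293, -0.09338069, -0.75460306]), 'moment': array([-0.00804865, -0.04413402, -0.0448097 ]), 'opening': 0.9992897940669648}
side {'vertical_fov': 55.85469290759374, 'cx': 316.2049605262565, 'cy': 202.12757908932323, 'dist': array([-0.07217018,  0.        ,  0.        ,  0.        ,  0.        ]), 'pose': array([[ 9.53261591e-01, -2.09132079e-01,  2.18073638e-01,
         3.71983857e+02],
       [-3.01592138e-01, -7.02284817e-01,  6.44855192e-01,
        -5.55766913e+02],
       [ 1.82898976e-02, -6.80484981e-01, -7.32533733e-01,
         
[... 448 characters left out ...]
],
       [ 4.50348147e-03, -6.33898797e-02, -9.97978678e-01,
         1.36808830e+03],
       [ 0.00000000e+00,  0.00000000e+00,  0.00000000e+00,
         1.00000000e+00]])}
wrist {'vertical_fov': 69.36614841278565, 'cx': 319.83816757267135, 'cy': 200.43902506418712, 'dist': array([-0.02622963,  0.        ,  0.        ,  0.        ,  0.        ]), 'pose': array([[ 3.67810105e-01, -8.90546208e-01, -2.67662432e-01,
         3.06522584e+02],
       [-9.29900915e-01, -3.52282357e-01, -1.05742280e-01,
        -5.50791773e+02],
       [-1.24365752e-04,  2.87792620e-01, -9.57692744e-01,
         3.84113066e+02],
       [ 0.00000000e+00,  0.00000000e+00,  0.00000000e+00,
         1.00000000e+00]])}
```

View pics/side0.png

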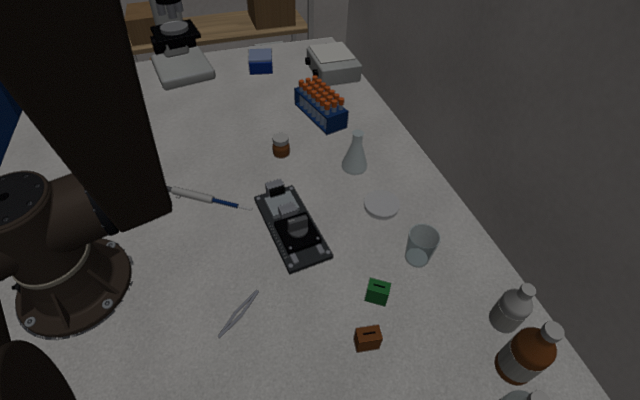

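View pics/top0.png

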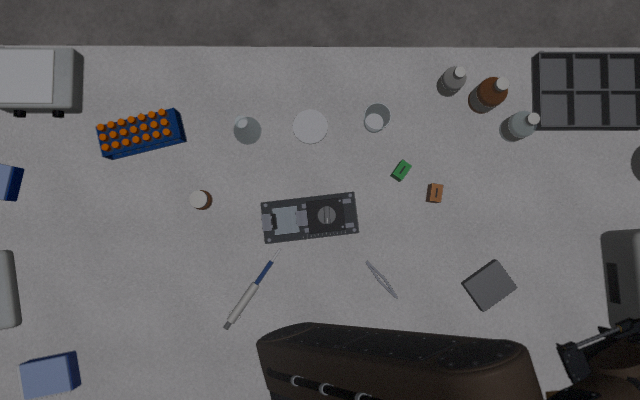

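View pics/wrist0.png

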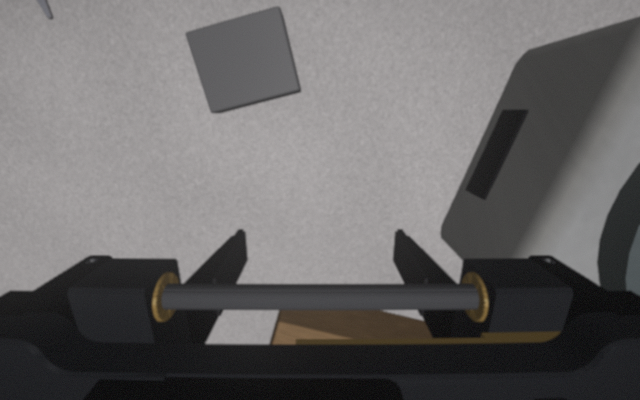

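Top view: the amber block is at about (435,193), the green look-alike at (401,170), and the stage around (310,217) with the fixed jaw on the left (+y world). The forceps, pipette and glassware are all clear of these. Next I measure.

```bash
cat > h.py <<'E'
from cell import env, vision, job
import cv2, numpy as np
def K(c):
    f=200/np.tan(np.radians(c["vertical_fov"])/2)
    return np.array([[f,0,c["cx"]],[0,f,c["cy"]],[0,0,1.]])
def ray(c,px):
    p=cv2.undistortPoints(np.array(px,float).reshape(-1,1,2),K(c),c["dist"]).reshape(-1,2)
    d=np.c_[p,np.ones(len(p))]@c["pose"][:3,:3].T
    return c["pose"][:3,3],d
def onz(c,px,z):
    o,d=ray(c,px); return o+d*((z-o[2])/d[:,2])[:,None]
def proj(c,P):
    M=np.linalg.inv(c["pose"]); 
    return cv2.projectPoints(np.array(P,float).reshape(-1,1,3),cv2.Rodrigues(M[:3,:3])[0],M[:3,3],K(c),c["dist"])[0].reshape(-1,2)
E
python3 - <<'E'
from h import *
p=cv2.imread("pics/top0.png"); c=vision.calibration("top")
hsv=cv2.cvtColor(p,cv2.COLOR_BGR2HSV)
m=cv2.inRange(hsv,(3,100,50),(25,255,255)); m[:160]=0;m[230:]=0;m[:,:400]=0
n,_,st,ce=cv2.connectedComponentsWithStats(m); print(st,ce)
cv2.imwrite("pics/t1.png",cv2.resize(p[150:260,240:460],None,fx=3.6,fy=3.6,interpolation=cv2.INTER_CUBIC))
print(onz(c,[ce[1]],50))
# stage dark
g=cv2.cvtColor(p,cv2.COLOR_BGR2GRAY)
m=(g<75).astype(np.uint8)*255; m[:185]=0;m[250:]=0;m[:,:255]=0;m[:,365:]=0
q=np.argwhere(m)[:,::-1].astype(np.float32)
r=cv2.minAreaRect(q); b=cv2.boxPoints(r); print(b); print(onz(c,b,16)); B=onz(c,b,16); print(np.linalg.norm(np.diff(B,axis=0),axis=1),B.mean(0))
ps=cv2.imread("pics/side0.png")
cv2.imwrite("pics/s1.png",cv2.resize(ps[165:365,200:420],None,fx=3,fy=3,interpolation=cv2.INTER_CUBIC))
E
```

```text
[[     0      0    640    400 255815]
 [   429    183     14     19    185]] [[319.41599593 199.50509157]
 [435.65945946 192.45945946]]
[[ 566.55274793 -306.2669022    50.        ]]
[[259.50058 202.07622]
 [353.5997  190.91191]
 [358.51358 232.3289 ]
 [264.41446 243.49321]]
[[ 541.89114905  151.19237839   16.        ]
 [ 572.285986    -97.12706544   16.        ]
 [ 463.11315816 -109.9358729    16.        ]
 [ 433.11997673  137.14674504   16.        ]]
[250.17272493 109.9216625  248.89638612] [502.60256748  20.31904627  16.        ]
```

View pics/t1.png

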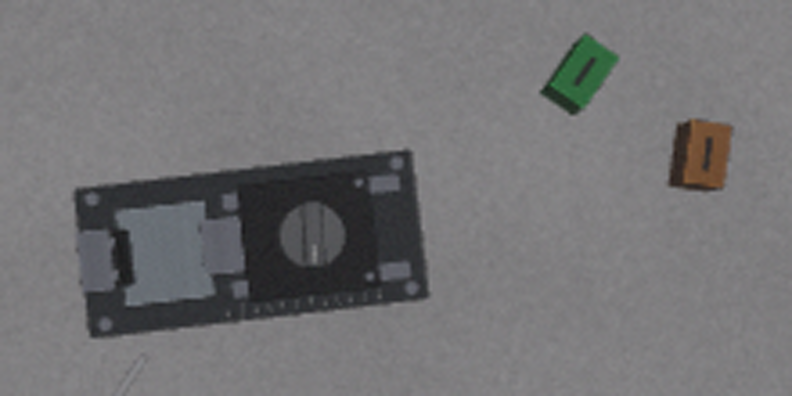

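View pics/s1.png

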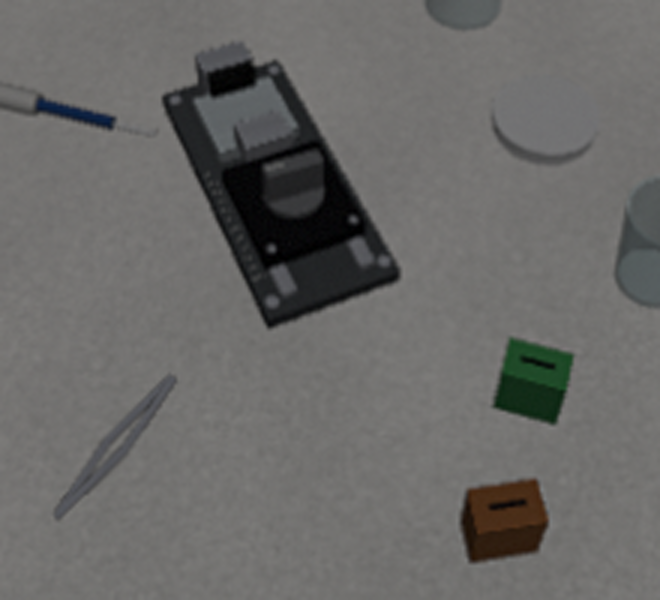

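```bash
cat >> h.py <<'E'
from scipy.spatial.transform import Rotation as Ro
def go(pos,yaw):
    s=env.state(); r=s["tcp_rot"]; R=Ro.from_euler("xyz",r)
    T=Ro.from_euler("xyz",[-np.pi/2,0,yaw])
    d=R.inv().apply(np.array(pos)-s["eef_pos"]); v=np.degrees((R.inv()*T).as_rotvec())
    print("shift",np.round(d,1),"turn",np.round(v,2),"t",round(s["t"],2))
E
python3 - <<'E'
from h import *
c=vision.calibration("top")
print(onz(c,[[436.7,193.1]],50))
print(onz(c,[[436.1,197.2],[437.5,188.9]],50))
P=onz(c,[[436.7,193.1]],50)[0]
go([P[0],P[1],190],-0.165)
E
```

```text
[[ 564.90700541 -308.9312742    50.        ]]
[[ 554.31413965 -307.26502414   50.        ]
 [ 575.77108391 -311.11782966   50.        ]]
shift [-129.3   24.3  411.1] turn [-3.00e-02 -5.89e+01 -4.00e-02] t 0.15
```

```bash
python3 -m crank '[[-13,2.4,41,0,-5.9,0],[-26,4.9,82,0,-11.8,0],[-39,7.3,123,0,-17.7,0],[-52,9.7,164,0,-23.6,0],[-65,12,205,0,-29.5,0]]' 0.8; python3 -c "
from h import *
go([565,-309,190],-0.165)"
```

```text
t: 0.65
eef_pos: [398.2, -443.4, 202.1]
tcp_rot: [-1.57, 0.001, -0.674]
ft_force: [0.6, -0.1, 0.5]
opening: 0.803
shift [ 46.4  12.2 209.2] turn [ -0.04 -29.17  -0.04] t 0.65
```

```bash
python3 -m crank '[[9,2.4,42,0,-5.8,0],[18,4.9,84,0,-11.7,0],[28,7.3,126,0,-17.5,0],[37,9.7,167,0,-23.4,0],[46.4,12.2,209.2,0,-29.2,0]]'; python3 -m crank '[[0,0,0,0,0,0],[0,0,0,0,0,0]]'; python3 - <<'E'
from h import *
print(env.state()["eef_pos"])
c=vision.calibration("wrist"); p,d=vision.read_camera("wrist"); cv2.imwrite("pics/w1.png",p)
hsv=cv2.cvtColor(p,cv2.COLOR_BGR2HSV)
m=cv2.inRange(hsv,(3,90,90),(25,255,255))
n,l,st,ce=cv2.connectedComponentsWithStats(m); print(n,st[1:][st[1:,4]>100])
i=1+np.argmax(st[1:,4]); mm=(l==i).astype(np.uint8)
q=cv2.findContours(mm,0,2)[0]; q=max(q,key=cv2.contourArea)
b=cv2.boxPoints(cv2.minAreaRect(q)); print(b)
B=onz(c,b,50); print(B); print(np.linalg.norm(np.diff(B,axis=0),axis=1),B.mean(0))
v=[B[1]-B[0],B[2]-B[1]]; print([np.arctan2(x[1],x[0]) for x in v])
print(d[int(b[:,1].mean()),int(b[:,0].mean())], c["pose"])
E
```

```text
t: 1.15
eef_pos: [566.1, -307.6, 189.7]
tcp_rot: [-1.57, 0.001, -0.16]
ft_force: [0.3, -0.4, -0.1]
opening: 0.799
t: 1.35
eef_pos: [566.5, -306.7, 189.1]
tcp_rot: [-1.569, 0.002, -0.159]
ft_force: [-0.9, -0.1, 0.4]
opening: 0.801
[ 566.50538581 -306.67820624  189.12098752]
6 [[301 177  40  26 905]
 [184 286   8  35 130]
 [449 287   8  34 115]]
[[301. 177.]
 [340. 177.]
 [340. 202.]
 [301. 202.]]
[[ 548.6113037  -288.33319725   50.        ]
 [ 590.60733504 -295.09824535   50.        ]
 [ 586.62691109 -323.33808387   50.        ]
 [ 543.5452911  -316.40193973   50.        ]]
[42.53742498 28.5189806  43.6364077 ] [ 567.34771023 -305.79286655   50.        ]
[np.float64(-0.15971572465778835), np.float64(-1.7108245339527424)]
317.60132 [[ 9.87234947e-01 -1.52248467e-01 -4.67714054e-02  5.79745421e+02]
 [-1.59267302e-01 -9.45609247e-01 -2.83649568e-01 -2.26385518e+02]
 [-1.04226164e-03  2.87477922e-01 -9.57786698e-01  3.59189347e+02]
 [ 0.00000000e+00  0.00000000e+00  0.00000000e+00  1.00000000e+00]]
```

View pics/w1.png

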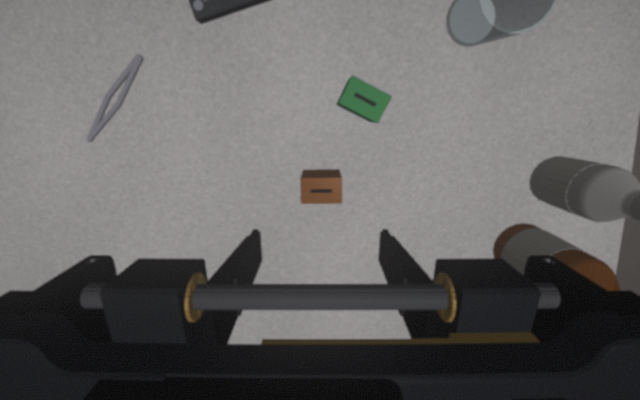

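```bash
python3 -m crank '[[0.5,30,0,0,0,0],[0.5,65,0,0,0,0],[0.5,105,0,0,0,0],[0.5,140,0,0,0,0],[0.5,160,0,0,0,0]]';python3 -m crank '[[0,6,0,0,0,0],[0,11,0,0,0,0],[0,11,0,0,0,0]]'
```

```text
t: 1.9
eef_pos: [564.1, -308.1, 26.7]
tcp_rot: [-1.568, 0.004, -0.163]
ft_force: [0.2, -0.1, -0.4]
opening: 0.799
t: 2.2
eef_pos: [563.8, -308.8, 16.2]
tcp_rot: [-1.569, 0.004, -0.165]
ft_force: [0.2, -0.1, 0.0]
opening: 0.802
```

```bash
python3 -c "
from h import *
go([566.8,-306.3,18],-0.16)"
```

```text
shift [ 2.5 -1.8  3. ] turn [-0.12 -0.26 -0.23] t 2.2
```

```bash
python3 -m crank '[[2.5,-1.8,3,-0.1,-0.3,-0.2],[2.5,-1.8,3,-0.1,-0.3,-0.2]]';python3 -m crank '[[0,0,0,0,0,0],[0,0,0,0,0,0],[0,0,0,0,0,0],[0,0,0,0,0,0],[0,0,0,0,0,0]]' 0.2;python3 -m crank '[[0,0,0,0,0,0],[0,0,0,0,0,0]]'; python3 -c "
from h import *
p,d=vision.read_camera('wrist'); cv2.imwrite('pics/w2.png',p)"
```

```text
t: 2.4
eef_pos: [567.6, -306.4, 19.5]
tcp_rot: [-1.571, -0.002, -0.159]
ft_force: [0.4, -0.5, -0.3]
opening: 0.8
t: 2.9
eef_pos: [567.6, -306.4, 19.5]
tcp_rot: [-1.571, -0.002, -0.159]
ft_force: [-0.5, 0.4, 0.5]
opening: 0.479
t: 3.1
eef_pos: [567.6, -306.4, 19.5]
tcp_rot: [-1.571, -0.002, -0.159]
ft_force: [0.4, -0.1, 1.7]
opening: 0.483
```

View pics/w2.png

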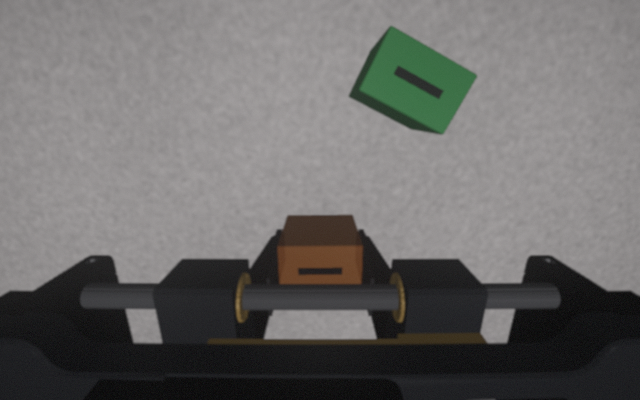

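```bash
python3 -m crank '[[0,-20,0,0,0,0],[0,-55,0,0,0,0],[0,-95,0,0,0,0],[0,-135,0,0,0,0],[0,-170,0,0,0,0]]'; python3 -c "
from h import *
go([495,80,195],0.121)"
```

```text
t: 3.65
eef_pos: [567.2, -306.2, 191.4]
tcp_rot: [-1.572, -0.002, -0.159]
ft_force: [0.9, 0.2, -1.7]
opening: 0.482
shift [-132.4   -4.2  369.9] turn [  0.06 -16.04   0.11] t 3.65
```

```bash
python3 -m crank '[[-10,0,28,0,-1.3,0],[-24,-1,66,0,-3,0],[-39,-1,108,0,-4.7,0],[-54,-2,150,0,-6.4,0],[-69,-2,192,0,-8,0]]'; python3 -c "
from h import *
go([495,80,195],0.121)"
```

```text
t: 4.15
eef_pos: [528.7, -104.2, 193.0]
tcp_rot: [-1.572, -0.002, -0.019]
ft_force: [1.8, 0.0, -1.8]
opening: 0.483
shift [-37.1  -2.2 183.5] turn [ 0.07 -7.99  0.1 ] t 4.15
```

```bash
python3 -m crank '[[-8,0,40,0,-1.7,0],[-17,-1,80,0,-3.5,0],[-24,-1,118,0,-5.2,0],[-31,-2,153,0,-6.8,0],[-37,-2.2,183.5,0,-8,0]]'; python3 -m crank '[[0,0,0,0,0,0],[0,0,0,0,0,0],[0,0,0,0,0,0]]';python3 - <<'E'
from h import *
print(env.state()["eef_pos"],env.state()["tcp_rot"])
c=vision.calibration("wrist"); p,d=vision.read_camera("wrist"); cv2.imwrite("pics/w3.png",p)
import pickle; pickle.dump((c,d),open("pics/w3.pkl","wb"))
E
```

```text
t: 4.65
eef_pos: [494.5, 81.6, 195.0]
tcp_rot: [-1.572, -0.002, 0.123]
ft_force: [0.7, -0.5, -0.7]
opening: 0.483
t: 4.95
eef_pos: [494.6, 81.0, 195.0]
tcp_rot: [-1.572, -0.002, 0.122]
ft_force: [0.2, 0.5, -1.9]
opening: 0.482
[494.64639079  81.01881724 194.96397769] [-1.57216326 -0.00158246  0.12212589]
```

View pics/w3.png

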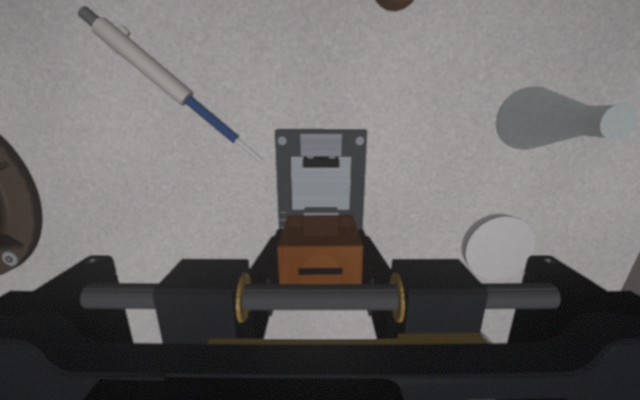

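The held block is at about (320,250). The far base corners are at (275.5,129.5) and (366.5,129.5), the fixed jaw top is near (321,145), and the bed spans x 291–350 in the picture.

```bash
python3 - <<'E'
from h import *
import pickle
c,d=pickle.load(open("pics/w3.pkl","rb"))
p=cv2.imread("pics/w3.png"); cv2.imwrite("pics/w3z.png",cv2.resize(p[115:290,240:400],None,fx=4.5,fy=3.4,interpolation=cv2.INTER_CUBIC))
B=onz(c,[[275.5,129.5],[366.5,129.5]],16); v=B[1]-B[0]; print(B,np.linalg.norm(v),np.arctan2(v[1],v[0]))
for yaw in [0.121]:
  y=np.array([-np.sin(yaw),np.cos(yaw),0]); print("origin",B.mean(0)-113*y)
top=np.array([501.1,32.2,0])
for O in [B.mean(0)-113*y]:
  x=np.array([np.cos(.121),np.sin(.121),0])
  for P in [(-35,75),(35,75)]: print(proj(c,[O*[1,1,0]+x*P[0]+y*P[1]+[0,0,30]]))
# line on block centre
print(c["pose"][:3,3])
E
```

```text
[[435.70300473 137.55738144  16.        ]
 [541.96563439 150.46872883  16.        ]] 107.04414674955727 0.12091143007156108
origin [502.47397958  31.83926285  16.        ]
[[291.03654769 163.56560603]]
[[351.0549815  163.54429125]]
[484.47733152 162.21629904 364.82405708]
```

View pics/w3z.png

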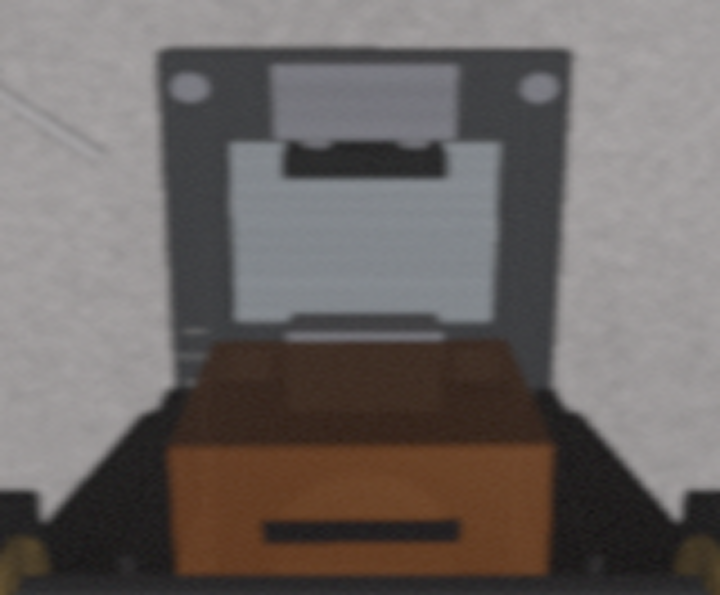

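```bash
python3 - <<'E'
from h import *
import pickle
c,d=pickle.load(open("pics/w3.pkl","rb"))
P=onz(c,[[320.2,270.9]],225.5)[0]; print(P)
s=env.state(); R=Ro.from_euler("xyz",s["tcp_rot"]); print("block in tool",R.inv().apply(P-s["eef_pos"]))
go([495.9,80.2,60],0.121)
E
```

```text
[494.90845074  80.50265933 225.5       ]
block in tool [  0.21227216 -30.5407159   -0.36513973]
shift [  0.9 135.   -0.6] turn [0.08 0.04 0.09] t 5.0
```

```bash
python3 -m crank '[[0.5,20,-0.3,0,0,0],[0.9,50,-0.6,0.1,0,0.1],[0.9,80,-0.6,0.1,0,0.1],[0.9,105,-0.6,0.1,0,0.1],[0.9,115,-0.6,0.1,0,0.1]]';python3 -m crank '[[0,0,0,0,0,0]]'; python3 -c "
from h import *
go([495.9,80.2,55],0.121)
p,d=vision.read_camera('wrist'); cv2.imwrite('pics/w4.png',p)
p,d=vision.read_camera('side'); cv2.imwrite('pics/s4.png',cv2.resize(p[130:290,220:380],None,fx=3.6,fy=3.6,interpolation=cv2.INTER_CUBIC))"
```

```text
t: 5.5
eef_pos: [495.2, 79.2, 78.0]
tcp_rot: [-1.57, 0.003, 0.12]
ft_force: [0.2, -0.2, -0.9]
opening: 0.485
t: 5.6
eef_pos: [495.1, 78.5, 77.2]
tcp_rot: [-1.57, 0.005, 0.119]
ft_force: [0.1, -0.6, -0.6]
opening: 0.484
shift [ 1.1 22.2  1.6] turn [-0.04 -0.13 -0.29] t 5.6
```

View pics/w4.png

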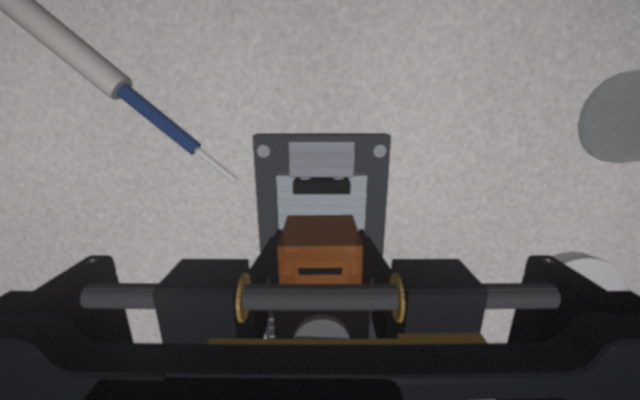

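View pics/s4.png

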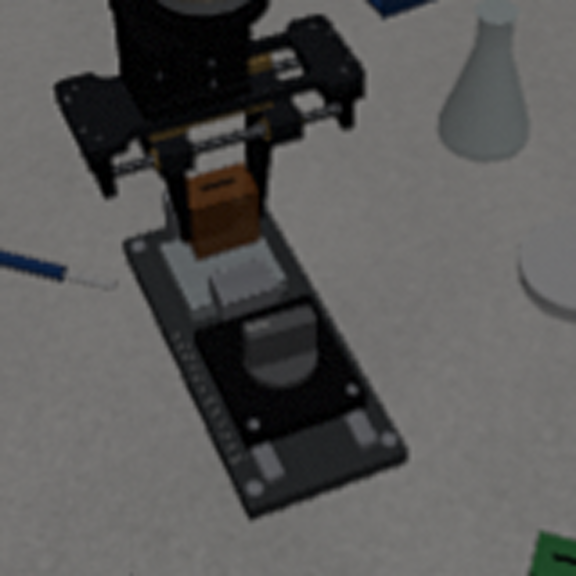

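The wrist view puts the block at (320,270), short of the pad at (321,186). The side view shows it centred above the bed and clear of both jaws. I'll go down in small steps.

```bash
python3 -m crank '[[1.1,8,1.6,0,-0.1,-0.3],[1.1,15,1.6,0,-0.1,-0.3],[1.1,20,1.6,0,-0.1,-0.3],[1.1,22,1.6,0,-0.1,-0.3]]';  python3 -c "
from h import *
go([495.9,80.2,50],0.121)"
```

```text
t: 6.1
eef_pos: [496.3, 80.5, 56.0]
tcp_rot: [-1.57, -0.002, 0.121]
ft_force: [-0.3, 0.1, -0.6]
opening: 0.486
shift [-0.5  6.  -0.2] turn [-0.04 -0.    0.11] t 6.1
```

```bash
python3 -m crank '[[0,2,0,0,0,0.1],[0,4,0,0,0,0.1],[0,5,0,0,0,0.1],[0,5,0,0,0,0.1]]';  python3 -m crank '[[0,1,0,0,0,0],[0,1,0,0,0,0]]';
```

```text
t: 6.5
eef_pos: [496.3, 80.5, 50.9]
tcp_rot: [-1.57, 0.0, 0.121]
ft_force: [0.2, -0.9, -1.2]
opening: 0.484
t: 6.7
eef_pos: [496.3, 80.5, 49.9]
tcp_rot: [-1.57, 0.0, 0.121]
ft_force: [0.2, -0.4, -1.2]
opening: 0.481
```

```bash
python3 -m crank '[[0,0.5,0,0,0,0],[0,0.5,0,0,0,0]]';  python3 -m crank '[[0,0.5,0,0,0,0],[0,0.5,0,0,0,0]]';
```

```text
t: 6.9
eef_pos: [496.4, 80.5, 49.5]
tcp_rot: [-1.57, -0.0, 0.121]
ft_force: [0.6, -0.1, -0.9]
opening: 0.484
t: 7.1
eef_pos: [496.4, 80.5, 49.4]
tcp_rot: [-1.57, -0.001, 0.121]
ft_force: [-2.8, -0.9, 5.8]
opening: 0.482
```

```bash
python3 -m crank '[[0,0,0,0,0,0],[0,0,0,0,0,0],[0,0,0,0,0,0],[0,0,0,0,0,0]]' 0.64;  python3 -m crank '[[0,-8,0,0,0,0],[0,-25,0,0,0,0],[0,-50,0,0,0,0],[0,-75,0,0,0,0],[0,-90,0,0,0,0]]'; python3 -c "
from h import *
p,d=vision.read_camera('side'); cv2.imwrite('pics/s5.png',cv2.resize(p[130:290,220:380],None,fx=3.6,fy=3.6,interpolation=cv2.INTER_CUBIC))
p,d=vision.read_camera('wrist'); cv2.imwrite('pics/w5.png',p)"
```

```text
t: 7.5
eef_pos: [496.4, 80.5, 49.4]
tcp_rot: [-1.57, -0.001, 0.121]
ft_force: [-0.4, 0.6, 0.2]
opening: 0.639
t: 8.0
eef_pos: [496.7, 80.5, 141.6]
tcp_rot: [-1.57, -0.003, 0.121]
ft_force: [0.5, -0.1, -0.9]
opening: 0.635
```

View pics/s5.png

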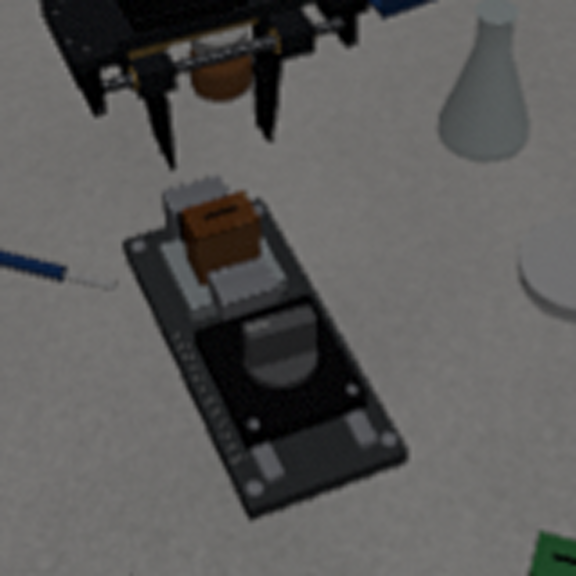

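View pics/w5.png

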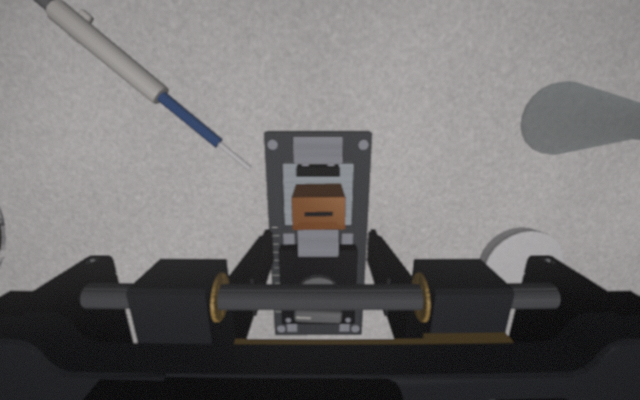

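The block stands on the bed between the jaws, at (319,205) in the wrist view and in line with the fixed jaw (318,150). On to the knob.

```bash
python3 -m crank '[[0,-12,-10,0,-8,0],[0,-24,-30,0,-16,0],[0,-36,-50,0,-24,0],[0,-48,-70,0,-32,0],[0,-50,-85,0,-40,0]]' 0.45; python3 -c "
from h import *
go([508.6,-23.6,200],1.57)"
```

```text
t: 8.6
eef_pos: [507.5, -5.0, 192.0]
tcp_rot: [-1.574, -0.004, 0.825]
ft_force: [-0.7, -0.2, -0.5]
opening: 0.451
shift [-12.9  -8.  -13.5] turn [  0.27 -42.71   0.14] t 8.6
```

```bash
python3 -m crank '[[-3,-2,-3,0,-8.5,0],[-6,-4,-6,0,-17,0],[-9,-6,-9,0,-25.5,0],[-11,-8,-11,0,-34,0],[-12.9,-8,-13.5,0,-42.7,0]]';python3 -m crank '[[0,0,0,0,0,0],[0,0,0,0,0,0]]'; python3 - <<'E'
from h import *
s=env.state(); print(s["eef_pos"],s["tcp_rot"],s["joints"])
import pickle
c=vision.calibration("wrist"); p,d=vision.read_camera("wrist"); cv2.imwrite("pics/w6.png",p)
pickle.dump((c,d),open("pics/w6.pkl","wb"))
p,d=vision.read_camera("wrist")
E
```

```text
t: 9.1
eef_pos: [508.3, -23.7, 199.3]
tcp_rot: [-1.575, -0.001, 1.574]
ft_force: [0.2, -0.3, 0.3]
opening: 0.452
t: 9.3
eef_pos: [508.1, -23.7, 198.8]
tcp_rot: [-1.574, -0.001, 1.57]
ft_force: [0.3, -0.2, -0.3]
opening: 0.45
[508.08464947 -23.67593889 198.75043808] [-1.57402367e+00 -9.79936821e-04  1.56969994e+00] [-0.17731725  0.34436558  1.86123238  0.00190507  0.93298999 -1.74814766]
```

View pics/w6.png

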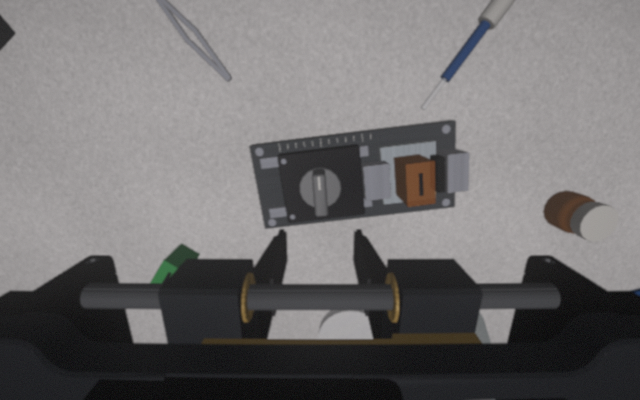

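```bash
python3 - <<'E'
from h import *
p=cv2.imread("pics/w6.png"); cv2.imwrite("pics/w6z.png",cv2.resize(p[140:230,270:390],None,fx=6,fy=6,interpolation=cv2.INTER_CUBIC))
E
```

```text
(no output)
```

View pics/w6z.png

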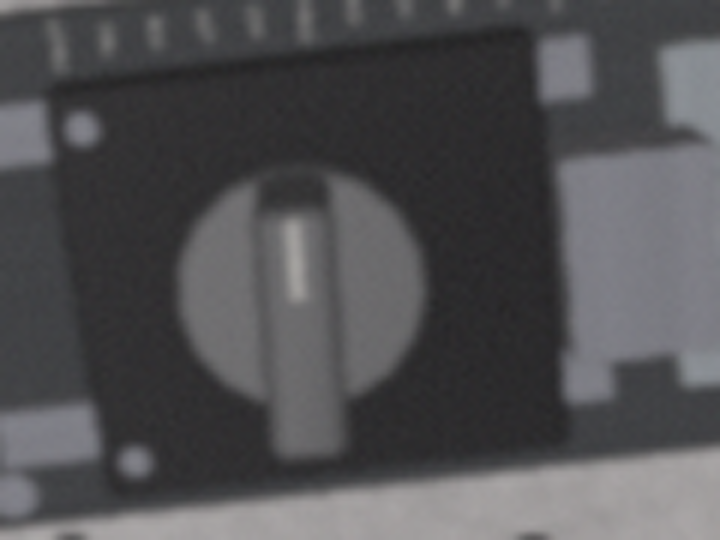

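```bash
python3 - <<'E'
from h import *
import pickle
c,d=pickle.load(open("pics/w6.pkl","rb"))
z=lambda L:[[270+(a+.5)/6-.5,140+(b+.5)/6-.5] for a,b in L]
B=onz(c,z([(293.5,210),(309.5,458)]),82); v=B[1]-B[0]; print(B,np.linalg.norm(v),"yaw",np.arctan2(v[1],v[0]),B.mean(0))
print("skirt",onz(c,z([(303,288)]),50), onz(c,z([(178,290),(428,288)]),50))
print("block top line", onz(c,[[420.5,184]],80))
C=B.mean(0)
O=np.array([501.8,32.0]);
for w in (C,onz(c,z([(303,288)]),50)[0]):
  e=w[:2]-O; print("stage",e@[np.cos(.121),np.sin(.121)],e@[-np.sin(.121),np.cos(.121)])
E
```

```text
[[486.09960883 -25.17384881  82.        ]
 [530.42722429 -22.52308374  82.        ]] 44.40680181627679 yaw 0.05972827812827487 [508.26341656 -23.84846628  82.        ]
skirt [[507.86436031 -23.58370663  50.        ]] [[ 5.08198627e+02 -4.72745058e+01  5.00000000e+01]
 [ 5.07916996e+02  9.94836147e-02  5.00000000e+01]]
block top line [[496.53961735  79.74422867  80.        ]]
stage -0.32502784021308834 -56.22029256384551
stage -0.6892085575158026 -55.90930065889756
```

```bash
python3 -c "
from h import *
go([508.3,-23.8,95],1.631)"
```

```text
shift [ -0.3 104.    0.3] turn [ 0.21 -3.46  0.04] t 9.4
```

```bash
python3 -m crank '[[0,25,0,0.2,-1.5,0],[0,60,0.2,0.2,-3.5,0],[-0.3,90,0.3,0.2,-3.5,0],[-0.3,104,0.3,0.2,-3.5,0],[-0.3,104,0.3,0.2,-3.5,0]]';python3 -c "
from h import *
go([508.3,-23.8,54.5],1.631)"
```

```text
t: 9.9
eef_pos: [507.4, -23.5, 93.2]
tcp_rot: [-1.567, -0.002, 1.63]
ft_force: [-0.7, 0.4, 0.0]
opening: 0.452
shift [-0.4 38.7 -1.1] turn [-0.19 -0.08  0.09] t 9.9
```

```bash
python3 -m crank '[[-0.2,12,-1,-0.1,0,0],[-0.4,26,-1.1,-0.2,0,0],[-0.4,36,-1.1,-0.2,0,0],[-0.4,38.7,-1.1,-0.2,0,0],[-0.4,38.7,-1.1,-0.2,0,0]]';python3 -c "
from h import *
go([508.3,-23.8,54.5],1.631); s=env.state(); print(s['ft_force'],s['moment'])"
```

```text
t: 10.4
eef_pos: [508.5, -23.8, 54.7]
tcp_rot: [-1.571, -0.002, 1.629]
ft_force: [-0.3, -0.1, -0.8]
opening: 0.452
shift [-0.   0.2  0.2] turn [ 0.01 -0.1   0.09] t 10.4
[-0.27157876 -0.12068569 -0.80804584] [ 0.07935749 -0.16975843  0.011799  ]
```

```bash
python3 -m crank '[[0,0,0,0,0,0],[0,0,0,0,0,0],[0,0,0,0,0,0],[0,0,0,0,0,0],[0,0,0,0,0,0]]' 0.05;python3 -m crank '[[0,0,0,0,0,0],[0,0,0,0,0,0]]'; python3 -c "
from h import *
s=env.state(); print(s['ft_force'],s['moment'])"
```

```text
t: 10.9
eef_pos: [508.5, -23.6, 54.9]
tcp_rot: [-1.571, -0.002, 1.629]
ft_force: [0.1, 4.0, 3.0]
opening: 0.144
t: 11.1
eef_pos: [508.5, -23.5, 54.9]
tcp_rot: [-1.571, -0.002, 1.63]
ft_force: [-0.3, 1.3, 1.2]
opening: 0.143
[-0.26694502  1.25471296  1.16310084] [ 0.34409725 -0.12893897  0.11701141]
```

```bash
cat >> h.py <<'E'
K0=np.array([508.5,-23.5,54.8]); Y=np.array([-np.sin(.121),np.cos(.121),0])
def rep():
    s=env.state(); yaw=s["tcp_rot"][2]; dq=1.63-yaw; e=s["eef_pos"]-K0; X=np.array([Y[1],-Y[0],0])
    F=s["ft_force"]; M=s["moment"]
    print("t %.2f dq %.3f along %.2f (off %.2f) across %.2f Fy %.2f Fx %.2f Fz %.2f Mz %.3f level %.1f"%(s["t"],dq,e@Y,e@Y-10*dq,e@X,F@Y,F@X,F[2],M[2],M[2]/.01-F@Y))
def k(dq): rep(); go(K0+10*dq*Y,1.63-dq)
E
python3 -c "
from h import *
k(0.3)"
```

```text
t 11.10 dq 0.000 along -0.01 (off -0.02) across -0.01 Fy 1.28 Fx -0.11 Fz 1.16 Mz 0.117 level 10.4
shift [3.  0.1 0.2] turn [ 0.   17.16  0.11] t 11.1
```

```bash
python3 -m crank '[[0.6,0,0,0,3.4,0],[1.2,0,0.1,0,6.9,0],[1.8,0,0.1,0,10.3,0],[2.4,0,0.2,0,13.7,0],[3,0.1,0.2,0,17.2,0.1]]';python3 -c "
from h import *
k(0.7)"
```

```text
t: 11.6
eef_pos: [508.2, -20.6, 54.9]
tcp_rot: [-1.571, -0.0, 1.327]
ft_force: [-0.3, 1.1, 3.2]
opening: 0.151
t 11.60 dq 0.303 along 2.95 (off -0.08) across 0.04 Fy 1.09 Fx -0.17 Fz 3.16 Mz 0.076 level 6.5
shift [3.8 0.1 1.5] turn [1.000e-02 2.274e+01 1.000e-02] t 11.6
```

```bash
python3 -m crank '[[0.8,0,0.3,0,4.6,0],[1.5,0,0.6,0,9.1,0],[2.3,0,0.9,0,13.6,0],[3,0,1.2,0,18.2,0],[3.8,0.1,1.5,0,22.7,0]]';python3 -c "
from h import *
k(1.2)
p,d=vision.read_camera('side'); cv2.imwrite('pics/s7.png',cv2.resize(p[130:290,220:380],None,fx=3.6,fy=3.6,interpolation=cv2.INTER_CUBIC))
"
```

```text
t: 12.1
eef_pos: [507.6, -16.6, 54.9]
tcp_rot: [-1.571, 0.0, 0.928]
ft_force: [-1.8, -0.7, 4.4]
opening: 0.143
t 12.10 dq 0.702 along 6.92 (off -0.10) across -0.03 Fy -0.46 Fx -1.85 Fz 4.44 Mz 0.112 level 11.7
shift [3.7 0.1 3.5] turn [2.000e-02 2.851e+01 0.000e+00] t 12.1
```

View pics/s7.png

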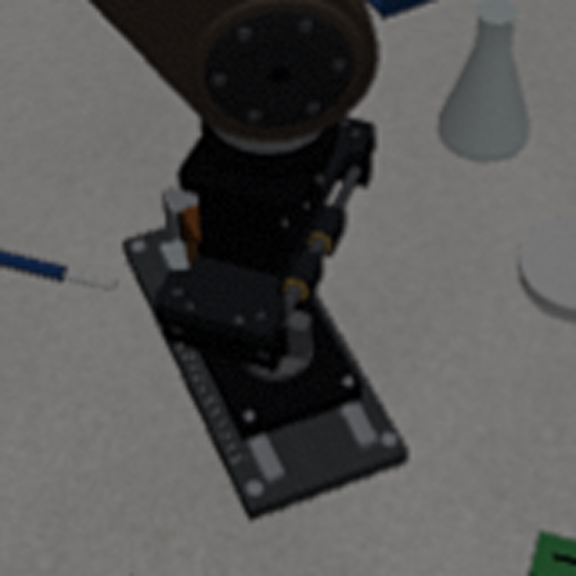

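The side view shows the knob bar turned with the hand and the carriage moved up. The gripper body is above the block.

```bash
python3 -m crank '[[0.7,0,0.7,0,5.7,0],[1.5,0,1.4,0,11.4,0],[2.2,0,2.1,0,17.1,0],[3,0,2.8,0,22.8,0],[3.7,0.1,3.5,0,28.5,0]]';python3 -c "
from h import *
k(1.6)"
```

```text
t: 12.65
eef_pos: [507.0, -11.7, 54.9]
tcp_rot: [-1.571, 0.0, 0.423]
ft_force: [-0.8, -1.5, 5.1]
opening: 0.147
t 12.65 dq 1.207 along 11.89 (off -0.18) across -0.08 Fy -1.41 Fx -0.96 Fz 5.10 Mz 0.132 level 14.6
shift [1.3 0.1 3.9] turn [ 0.03 22.54 -0.  ] t 12.65
```

```bash
python3 -m crank '[[0.3,0,0.8,0,4.5,0],[0.5,0,1.6,0,9,0],[0.8,0,2.4,0,13.5,0],[1,0,3.1,0,18,0],[1.3,-0.1,3.9,0,22.5,0]]';python3 -c "
from h import *
k(1.85)"
```

```text
t: 13.15
eef_pos: [506.4, -7.8, 55.0]
tcp_rot: [-1.571, 0.0, 0.029]
ft_force: [-0.9, -2.6, -0.3]
opening: 0.143
t 13.15 dq 1.601 along 15.83 (off -0.18) across -0.17 Fy -2.45 Fx -1.20 Fz -0.32 Mz 0.098 level 12.2
shift [-0.1  0.2  2.7] turn [ 4.000e-02  1.428e+01 -1.000e-02] t 13.15
```

```bash
python3 -m crank '[[0,0,0.5,0,2.9,0],[0,0,1.1,0,5.7,0],[0,0,1.6,0,8.6,0],[-0.1,0,2.2,0,11.4,0],[-0.1,0,2.7,0,14.3,0]]';python3 -c "
from h import *
k(1.91)"
```

```text
t: 13.65
eef_pos: [506.1, -5.3, 55.0]
tcp_rot: [-1.572, 0.0, -0.22]
ft_force: [-2.3, -1.8, 1.7]
opening: 0.147
t 13.65 dq 1.850 along 18.31 (off -0.19) across -0.23 Fy -1.48 Fx -2.45 Fz 1.74 Mz 0.101 level 11.6
shift [-0.1  0.2  0.8] turn [ 0.06  3.41 -0.03] t 13.65
```

```bash
python3 -m crank '[[0,0,0.3,0,1.1,0],[0,0,0.5,0,2.3,0],[-0.1,0,0.8,0,3.4,0]]'>/dev/null;python3 -c "
from h import *
k(1.95)"; python3 -m crank '[[0,0,0.2,0,1.1,0],[-0.1,0,0.4,0,2.3,0]]'>/dev/null;python3 -c "
from h import *
k(2.0)";
```

```text
t 13.95 dq 1.910 along 18.95 (off -0.15) across -0.22 Fy -2.72 Fx -2.05 Fz 2.51 Mz 0.118 level 14.5
shift [-0.   0.2  0.6] turn [ 0.08  2.29 -0.04] t 13.95
t 14.15 dq 1.951 along 19.35 (off -0.17) across -0.24 Fy -2.36 Fx -2.58 Fz 2.69 Mz 0.090 level 11.3
shift [-0.1  0.1  0.7] turn [ 0.09  2.79 -0.05] t 14.15
```

```bash
python3 -m crank '[[0,0,0.3,0,1.4,0],[-0.1,0,0.6,0,2.8,0]]'>/dev/null;python3 -c "
from h import *
k(2.04)"; python3 -m crank '[[0,0,0.2,0,1.1,0],[-0.1,0,0.4,0,2.3,0]]'>/dev/null;python3 -c "
from h import *
k(2.08)";
```

```text
t 14.35 dq 2.002 along 19.89 (off -0.13) across -0.23 Fy -3.06 Fx -2.88 Fz 3.02 Mz 0.121 level 15.2
shift [-0.   0.1  0.6] turn [ 0.1   2.17 -0.06] t 14.35
t 14.55 dq 2.044 along 20.29 (off -0.15) across -0.24 Fy -2.05 Fx -3.86 Fz 2.81 Mz 0.097 level 11.7
shift [-0.1  0.1  0.6] turn [ 0.11  2.06 -0.07] t 14.55
```

```bash
python3 -m crank '[[0.1,0,0.2,0,1.1,0],[0.1,0,0.4,0,2.1,0]]'>/dev/null;python3 -c "
from h import *
rep()"; python3 -m crank '[[0.1,0,0.2,0,1.1,0],[0.1,0,0.4,0,2.1,0]]'>/dev/null;python3 -c "
from h import *
rep()"; python3 -m crank '[[0,0,0.2,0,1.1,0],[0,0,0.4,0,2.1,0]]'>/dev/null;python3 -c "
from h import *
rep()"
```

```text
t 14.75 dq 2.082 along 20.67 (off -0.15) across -0.25 Fy -1.90 Fx -5.10 Fz 4.92 Mz 0.117 level 13.6
t 14.95 dq 2.120 along 21.05 (off -0.15) across -0.19 Fy -1.63 Fx -5.09 Fz 5.93 Mz 0.124 level 14.0
t 15.15 dq 2.158 along 21.44 (off -0.15) across -0.22 Fy -2.71 Fx -5.85 Fz 5.62 Mz 0.117 level 14.4
```

```bash
python3 -m crank '[[-0.1,0,0.2,0,0.9,0],[-0.2,-0.1,0.3,0,1.8,0]]'>/dev/null;python3 -c "
from h import *
rep()
p,d=vision.read_camera('top'); cv2.imwrite('pics/t8.png',cv2.resize(p[180:250,250:370],None,fx=6,fy=6,interpolation=cv2.INTER_CUBIC))
p,d=vision.read_camera('wrist'); cv2.imwrite('pics/w8.png',p)
rep()"
```

```text
t 15.35 dq 2.191 along 21.76 (off -0.15) across -0.26 Fy -2.86 Fx -4.36 Fz 1.42 Mz 0.089 level 11.8
t 15.45 dq 2.191 along 21.78 (off -0.12) across -0.19 Fy -3.12 Fx -4.10 Fz 1.73 Mz -0.040 level -0.9
```

View pics/w8.png

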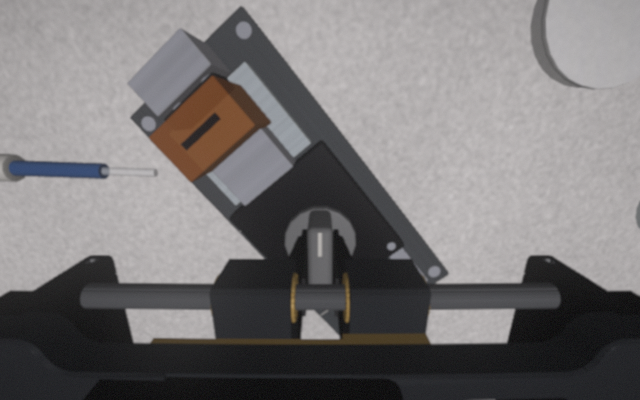

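View pics/t8.png

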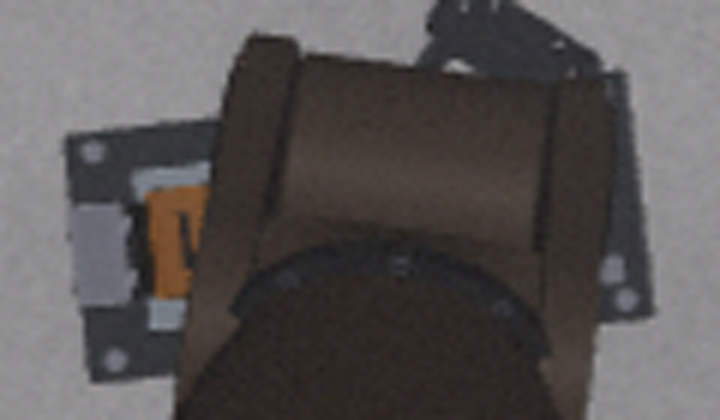

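```bash
python3 -m crank '[[-0.1,0,0.2,0,0.9,0],[-0.2,0,0.3,0,1.8,0]]'>/dev/null;python3 -c "
from h import *
rep()";python3 -m crank '[[-0.1,0,0.2,0,0.9,0],[-0.1,0,0.3,0,1.8,0]]'>/dev/null;python3 -c "
from h import *
rep()";
```

```text
t 15.65 dq 2.223 along 22.10 (off -0.13) across -0.26 Fy -2.80 Fx -4.31 Fz 2.47 Mz 0.094 level 12.2
t 15.85 dq 2.255 along 22.44 (off -0.11) across -0.24 Fy -1.76 Fx -4.57 Fz 3.59 Mz 0.197 level 21.4
```

```bash
python3 -m crank '[[0,0,0.1,0,0.6,0]]'>/dev/null;python3 -c "
from h import *
rep()"
```

```text
t 15.95 dq 2.266 along 22.52 (off -0.14) across -0.26 Fy -2.35 Fx -4.06 Fz 3.80 Mz 0.180 level 20.3
```

```bash
python3 -m crank '[[0,0,0.1,0,0.6,0]]'>/dev/null;python3 -c "
from h import *
rep()"; python3 - <<'E'
from h import *
p,d=vision.read_camera('wrist'); cv2.imwrite('pics/w9.png',cv2.resize(p[0:260,100:360],None,fx=2.3,fy=2.3,interpolation=cv2.INTER_CUBIC)); rep()
E
```

```text
t 16.05 dq 2.277 along 22.62 (off -0.15) across -0.26 Fy -2.29 Fx -3.82 Fz 4.09 Mz 0.111 level 13.4
t 16.10 dq 2.278 along 22.62 (off -0.16) across -0.25 Fy -2.09 Fx -5.32 Fz 2.80 Mz 0.086 level 10.7
```

View pics/w9.png

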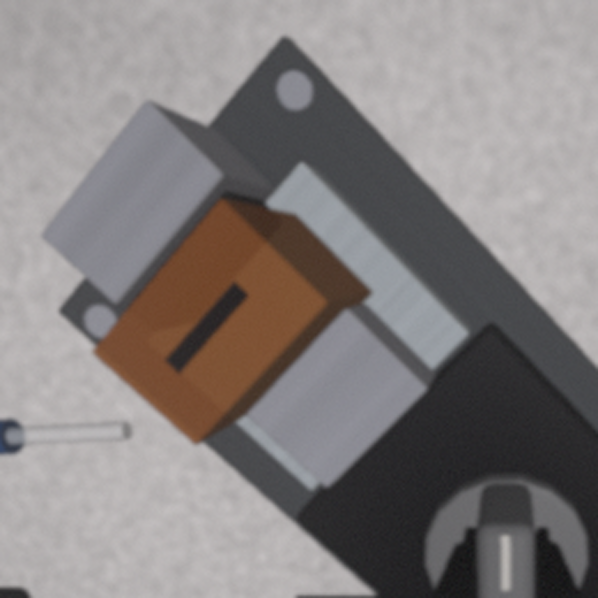

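```bash
python3 -m crank '[[0,0,0.1,0,0.4,0],[0,0,0.1,0,0.8,0],[0,0,0.2,0,1.2,0]]'>/dev/null;python3 -c "
from h import *
rep()"
```

```text
t 16.40 dq 2.299 along 22.81 (off -0.18) across -0.26 Fy -2.73 Fx -4.95 Fz 4.38 Mz 0.191 level 21.8
```

```bash
python3 -m crank '[[0,0,0.1,0,0.4,0],[0,0,0.2,0,0.8,0]]'>/dev/null;python3 -c "
from h import *
rep()";python3 -m crank '[[0,0,0,0,0,0]]'>/dev/null;python3 -c "
from h import *
rep()"
```

```text
t 16.60 dq 2.313 along 22.97 (off -0.16) across -0.23 Fy -2.62 Fx -6.08 Fz 4.22 Mz 0.194 level 22.0
t 16.70 dq 2.313 along 22.97 (off -0.16) across -0.25 Fy -2.23 Fx -4.24 Fz 3.70 Mz 0.209 level 23.1
```

```bash
python3 -m crank '[[0,0,0.1,0,0.4,0],[0,0,0.2,0,0.9,0]]'>/dev/null;python3 -c "
from h import *
rep()";python3 -m crank '[[0,0,0,0,0,0]]'>/dev/null;python3 -c "
from h import *
rep()"
```

```text
t 16.90 dq 2.329 along 23.14 (off -0.15) across -0.28 Fy -2.75 Fx -5.35 Fz 4.79 Mz 0.202 level 22.9
t 17.00 dq 2.329 along 23.14 (off -0.15) across -0.27 Fy -2.75 Fx -4.12 Fz 3.46 Mz 0.184 level 21.1
```

```bash
python3 -m crank '[[0,0,0.1,0,0.6,0],[0,0,0.2,0,1.1,0]]';python3 -c "
from h import *
rep()"
```

```text
t: 17.2
eef_pos: [505.4, -0.4, 54.9]
tcp_rot: [-1.576, 0.004, -0.719]
ft_force: [-5.2, -2.4, 4.0]
opening: 0.146
t 17.20 dq 2.349 along 23.31 (off -0.17) across -0.26 Fy -1.75 Fx -5.50 Fz 3.96 Mz 0.222 level 23.9
```

```bash
python3 -m crank '[[0,0,0,0,0,0],[0,0,0,0,0,0],[0,0,0,0,0,0],[0,0,0,0,0,0]]' 0.38;python3 -c "
from h import *
rep()"; python3 -m crank '[[0,-10,0,0,0,0],[0,-30,0,0,0,0],[0,-60,0,0,0,0],[0,-95,0,0,0,0],[0,-130,0,0,0,0]]'; python3 - <<'E'
from h import *
import pickle
c=vision.calibration("wrist");p,d=vision.read_camera('wrist'); cv2.imwrite('pics/w10.png',p);pickle.dump((c,d),open("pics/w10.pkl","wb"))
cv2.imwrite('pics/w10z.png',cv2.resize(p[60:240,190:390],None,fx=3.3,fy=3.3,interpolation=cv2.INTER_CUBIC))
E
```

```text
t: 17.6
eef_pos: [505.7, -0.3, 54.9]
tcp_rot: [-1.575, 0.003, -0.719]
ft_force: [-0.3, 0.2, 0.2]
opening: 0.368
t 17.60 dq 2.349 along 23.34 (off -0.15) across 0.03 Fy 0.19 Fx -0.29 Fz 0.19 Mz 0.074 level 7.3
t: 18.1
eef_pos: [506.2, -0.1, 186.9]
tcp_rot: [-1.575, 0.003, -0.719]
ft_force: [-0.4, 0.3, 0.3]
opening: 0.385
```

View pics/w10z.png

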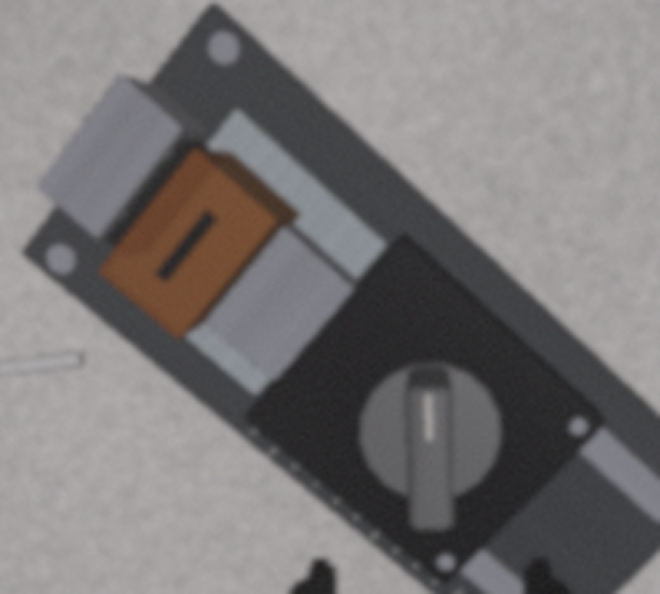

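```bash
python3 - <<'E'
from h import *
import pickle
c,d=pickle.load(open("pics/w10.pkl","rb"))
z=lambda L:[[190+(a+.5)/3.3-.5,60+(b+.5)/3.3-.5] for a,b in L]
O=np.array([501.8,32.0,0]);X=np.array([Y[1],-Y[0],0])
st=lambda P:np.round(np.c_[(P-O)@X,(P-O)@Y],1)
L=onz(c,z([(162,276),(211,214)]),80); v=L[0]-L[1]; v*=np.sign(v[0]); print("line",st(L),st(L.mean(0)[None]),"yaw err",np.arctan2(v[1],v[0])-.121)
B=onz(c,z([(430,374),(432,530)]),82); v=B[0]-B[1]; print("bar",st(B),st(B.mean(0)[None]),np.arctan2(v[1],v[0]))
h=onz(c,z([(404,239)]),38.5);print("plate corner",st(h))
# block front top edge corners
print("front corners",st(onz(c,z([(180,334),(280,219)]),80)))
for i in range(3):
    vision.read_camera('wrist'); s=env.state(); print(s["moment"][2],s["tcp_rot"])
p,d=vision.read_camera('side'); cv2.imwrite('pics/s10.png',cv2.resize(p[130:290,220:380],None,fx=3.6,fy=3.6,interpolation=cv2.INTER_CUBIC))
E
```

```text
line [[-10.3  61.2]
 [ 12.7  61.3]] [[ 1.2 61.2]] yaw err 0.006306219841545446
bar [[ 20.  -15. ]
 [-15.9 -47.9]] [[  2.  -31.4]] 0.8637312725997589
plate corner [[41.  15.3]]
front corners [[-20.1  47.1]
 [ 24.6  45.9]]
0.011909156415942538 [-1.57095422 -0.00303625 -0.71854491]
-0.002910093361929636 [-1.57265087e+00 -5.68518345e-04 -7.18522687e-01]
-0.030976494622496516 [-1.57422955  0.00170704 -0.71859881]
```

View pics/s10.png

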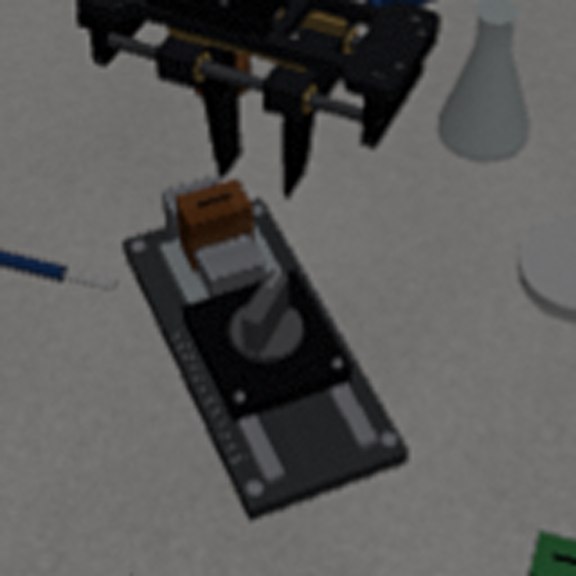

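```bash
python3 -m crank '[[0,-10,0,0,0,0],[0,-20,0,0,0,0],[0,-20,0,0,0,0],[0,-20,0,0,0,0]]'; python3 -c "
from h import *
p,d=vision.read_camera('top'); cv2.imwrite('pics/t11.png',p)
p,d=vision.read_camera('side'); cv2.imwrite('pics/s11.png',p)"
```

```text
t: 18.75
eef_pos: [506.2, -0.1, 204.8]
tcp_rot: [-1.575, 0.003, -0.719]
ft_force: [-0.2, -0.1, 0.5]
opening: 0.382
```

View pics/s11.png

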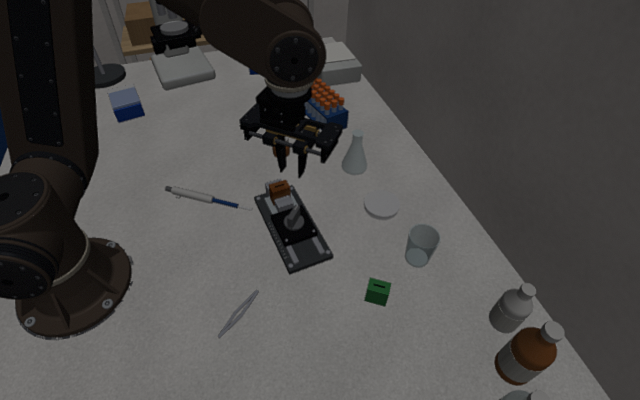

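The block sits between the jaws at about (280,190). The flask, dish, beaker, forceps and pipette are where they started, the jar is hidden behind the hand, and the hand is clear of everything. Handing in.

```bash
python3 -c "
from h import *
print(job.job_done())"
```

```text
the job is handed in; nothing more can be done
None
```

I stood the amber block on the bed, let go of it, turned the knob clockwise about 2.35 rad with the hand following the carriage, released it and backed off. The job was handed in at about t = 19 s of the 72 s allowed; it reports no verdict.

**Block position:** the last wrist view puts its centre at about x = +1 mm, y = 61 mm in the stage frame, about 0.006 rad off square to the jaws. It matches where the moving jaw should be for that knob turn.

**Squeeze:** the force level rose from about 13 N running free to 22–24 N, so I estimate about 9–11 N. This is the least certain figure:
- Individual readings scattered by 2–3 N, and one early reading near contact dropped back to 13 N.
- The last few steps rose less steeply than the pad's 10 N per mm would give.
- I did not grip the knob again to check it. If contact came later than I think, the squeeze could be nearer 7 N, still within 4–25 N.

**Bystanders:** the flask, dish, beaker, forceps, pipette and green look-alike looked unmoved in the last side view. The jar was hidden behind the hand there, so I did not check it at the end, but the hand did not go near it.

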